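Balance a swing-out centrifuge rotor with vials and adapted micro tubes

ROBOT

A 6-joint arm with a two-finger parallel gripper is mounted at the origin on a cart in front of the work surface, level with it; the furniture and walls round the work are solid. World frame = base frame: x ahead of the robot, y to its left, z up, the work surface at z = 0. Lengths are in mm, angles in rad, forces in N, time in s.
With the tool pointing down it reaches from about 400 to 925 mm from the base axis. Payload 12.5 kg.
Tool frame: the origin (TCP) lies between the finger pads; the fingertips stand 19 mm ahead of it and the grasp point (between the pads) is the TCP (env.nose_length is the distance from the TCP to the fingertips, in mm); z points along the fingers, y is the line along which they close (so a half turn about z gives the same grasp; the last joint's range is limited). The gripper opens to 95 mm and grips with 3 to 60 N. Pads are 20 mm wide; open, the fingers measure 119 mm over their backs; the gripper's body (75 mm by 180 mm) begins 59 mm behind the grasp point.
Start: joints at [-1.367, 0.491, 1.559, -0, 1.092, -0.106], TCP at [190.565, -595.256, 233.661] pointing down, gripper open.
Joint ranges: [-3.1, 3.1], [-0.84, 2.19], [0.05, 2.79], [-1.13, 4.28], [0.06, 2.93], [-2.69, 2.69]. Speed limits (rad/s): [2.22, 2.22, 2.79, 3.14, 3.14, 3.14].

INTERFACE

Orientations are given as [roll, pitch, yaw] about the fixed x, y, z axes, in that order (R = Rz(yaw) Ry(pitch) Rx(roll)).
In Python, from cell import env gives the robot as it stands. The module is installed in compiled form; this text tells all that it offers.
- The arm moves only by the tool drive_tool, never from a script. Its argument "rows" is a list that holds one entry, the list of rows, each a list of 7 numbers: the shift along the tool's x, y, z scaled (see below), then the turn, a rotation vector about the tool's x, y, z scaled (see below), then the opening, from 0 (shut) to 1 (fully open). In form: [[[tx, ty, tz, ax, ay, az, jaw], ...]]. A call has 1 to 5 rows; each row shifts and turns the commanded pose from where the row before left it, along the tool's axes as they then stand; what a row does not reach is not made up. The controller multiplies each number of a shift by 250 mm and each number of a turn by 180 degrees. A row lasts 1/8 s, in which the tool goes at most 62.5 mm and 10.7 degrees, less where a joint would pass 70% of its speed; a pose out of reach is approached as far as the arm can. A call with a number of a shift or a turn outside -1 to 1 is refused whole. A call with a gripper value outside its range is refused whole. The fingers move at their own pace and stop on an object; the grip force is fixed at half the most. Time passes only in rows, so rows that do not move let the fingers close. It gives the time, the measured TCP pose, the force, the opening and the grip force at its end, in the units of the state.
- env.state(): the state, without advancing time (a new reading comes with each control period).
- env.read_camera(name): name is "scene" or "top" or "wrist"; returns a dict with "color" (384x512x3 uint8, blue, green, red), "camera_matrix" (3x3 intrinsics, pixels), "pose" (4x4, takes a point from camera to world coordinates). Camera axes: x right, y up, looking along -z (the intrinsics and any distortion apply to the point x, -y, -z); pixel columns grow to the right and rows downward; lengths in mm; the calibration is good to about 2 mm. A picture is of the moment at which its call begins. There is no depth.
- env.job_done(): hands the job in; it is judged then, once.
Trained networks look in a picture, given as the dict that the camera call returned (one of the last four; its "shot" number tells which), for a name from the list of things; names that differ only in an ending like _2 or _b are one class to them, and where a whole thing is asked for, a point or a joint stands for the part that bears it (a point fixed in the world has none). Each returns a list of dicts, best first, with "score" (0 to 1); they miss things now and then, are a little off and sometimes report something else, mostly with a low value. They report only what shows in the picture. A call takes as long as a camera call.
- env.search_frame(name, picture): "at" ([x, y, z] in mm, in the coordinates of the camera as it stood for that picture, good to about 4 mm: the middle of the surface that is visible of it).
- env.place_of(name, picture): "at" ([x, y, z] in mm, in the coordinates of the camera as it stood for that picture, good to about 4 mm: a listed point, or the origin of a listed thing).
The state is a dict: "t": time; "joints": joint angles; "qvel": joint speeds; "tau": joint torques, N m; "eef_pos": TCP position; "tcp_rot": TCP orientation; "ft_force": force on the tool from outside, world axes, zero at the start; "moment": the same for the moment, N m; "opening": opening from 0.0 (shut) to 1.0 (fully open); "grip_force": force on a finger pad.
Only numpy, scipy, OpenCV 4.12 (cv2) and the standard library are available. Lean on these libraries where they do the work, as an engineer would, in place of code of your own. Each camera call takes 0.05 s, during which the arm holds its last target. There are 200 camera calls.

TASK

Finish loading the centrifuge rotor so that like faces like across its axis and it will run balanced: leave the vial that is already in its bucket where it is, and stand the loose vial in the bucket straight opposite it. The two micro tubes are too thin for the buckets, so seat a reducing sleeve in each of the other two buckets and stand one micro tube from the strip rack in each sleeve. Everything should stand upright, right down in its place, and be let go.

Things in the scene. Friction and masses are not known exactly. Their poses are not given: they have to be found in the camera images.
- rotor: Metal swing-out rotor, 192 mm across, fixed. Origin: on the table under its axis; z up. Four equal buckets 62 mm from the axis on its +x, +y, -x, -y: rim z 70 (51 mm outside), mouth 43 mm narrowing over 8 mm to a 35 mm bore with a flat floor at z 38. Arm ends between buckets reach z 63, the 22 mm hub knob z 72. A wall cabinet hangs 530 mm above the table beyond x = 630 mm.
- vial_in: Glass vial with dark rubber stopper that already stands in one of the buckets, on any side of the rotor. 58 mm high: body 29 mm in diameter, stopper 33 mm in diameter at z 51 to 58. Origin: centre of its underside (on the bucket's floor, 38 mm above the table); z up along its axis.
- vial_out: The loose vial, same as the other: 58 mm high, body 29 mm in diameter, stopper 33 mm in diameter at z 51 to 58, hold it there; about 35 g. Stands alone upright on the table at the start; not one of those in the white tray. Origin: centre of its underside; z up along its axis.
- sleeve_1: Reducing sleeve 1 of two alike: grey plastic adapter, upright on the table at the start. 46 mm high: body 29 mm in diameter to z 33, then a collar 38 mm in diameter (z 33 to 46) to hold it by. Blind hole from above, 14 mm wide, floor at z 16, mouth flared to 24 mm over the top 10 mm. About 40 g. Origin: centre of its underside; z up along its axis.
- sleeve_2: Reducing sleeve 2 of two alike: grey plastic adapter, upright on the table at the start. 46 mm high: body 29 mm in diameter to z 33, then a collar 38 mm in diameter (z 33 to 46) to hold it by. Blind hole from above, 14 mm wide, floor at z 16, mouth flared to 24 mm over the top 10 mm. About 40 g. Origin: centre of its underside; z up along its axis.
- tube_strip: White plastic strip rack, 136 x 40 mm (foot 142 x 46 mm), 36 mm high, fixed, with four 14 mm holes in a row along its x axis at x = -48, -16, +16, +48 mm, floors 6 mm above the table. The micro tubes stand in the two outer holes. Origin: centre of its underside; z up.
- microtube_1: Micro tube 1 of two alike: blood tube with purple cap, 49 mm high: stem 10 mm in diameter (z 0 to 34), cap 18 mm in diameter (z 34 to 49) to hold it by. At the start it stands in an outer hole of the strip rack, its cap 4 mm above the rack's top. About 12 g. Origin: centre of its lower end; z up along its axis.
- microtube_2: Micro tube 2 of two alike: blood tube with purple cap, 49 mm high: stem 10 mm in diameter (z 0 to 34), cap 18 mm in diameter (z 34 to 49) to hold it by. At the start it stands in an outer hole of the strip rack, its cap 4 mm above the rack's top. About 12 g. Origin: centre of its lower end; z up along its axis.

How it is judged:
By the outcome, as a careful person would: the job done as asked, in the order asked, and still so for the second after the job is handed in, with the robot touching nothing.
It also fails if it takes over 144 s, if anything falls off the work surface, if the arm or the gripper's body presses on something with over 40 N, if the wrist force passes 120 N, or if a joint passes its speed limit or range.

## Working session

There is one attempt and no reset: what is moved stays moved. The work goes in short steps, Python scripts to look and compute and a tool call to move; the robot and the scene stay as the last step left them, time stands still between calls to the robot, and variables do not carry over. Pictures are saved under pics/ and viewed, at most 19 in all, crops included, and the job is handed in when it is done.

Besides the shell and the picture viewer there is one more tool, called after "Call:" by a JSON object that holds its "api" and its "payload". drive_tool: Moves the arm, as the interface text tells. Its arguments: {"type":"object","properties":{"rows":{"type":"array","items":{"type":"array","items":{"type":"array","items":{"type":"number","minimum":-1,"maximum":1}}}}},"required":["rows"]}

```bash
mkdir -p pics; cat > h.py <<'E'
import numpy as np, cv2
from cell import env
def shot(n,f=None):
    p=env.read_camera(n)
    if f: cv2.imwrite('pics/'+f,p['color'])
    return p
def w(p,at): return (p['pose']@np.r_[at,1])[:3]
def pix(p,X):
    c=np.linalg.inv(p['pose'])@np.r_[X,1]; q=p['camera_matrix']@np.array([c[0],-c[1],-c[2]]); return q[:2]/q[2]
def ray(p,u,v,z):
    d=np.linalg.inv(p['camera_matrix'])@np.array([u,v,1.]); d=p['pose'][:3,:3]@np.array([d[0],-d[1],-d[2]]); o=p['pose'][:3,3]
    return o+d*(z-o[2])/d[2]
def find(p,names,f='place_of'):
    for n in names:
        for r in getattr(env,f)(n,p):
            if r['score']>.15:
                X=w(p,r['at']); print(f,n,round(r['score'],2),X.round(0),'px',pix(p,X).round(0))
E
python3 - <<'E'
from h import *
print({k:np.round(v,3) for k,v in env.state().items()})
for c in ['top','scene']:
    p=shot(c,c+'0.png'); print(c,p['pose'][:3].round(2).tolist(),p['camera_matrix'].round(0).tolist())
    find(p,['rotor','vial_in','vial_out','sleeve_1','tube_strip','microtube_1'])
E
```

```text
{'t': np.float64(0.0), 'joints': array([-1.367,  0.492,  1.559, -0.   ,  1.092, -0.106]), 'qvel': array([ 0.   ,  0.002,  0.   , -0.   , -0.001,  0.002]), 'tau': array([ 2.0000e-03, -6.1265e+01, -2.5819e+01,  6.9000e-02,  4.8000e-02,
       -0.0000e+00]), 'eef_pos': array([ 190.487, -595.028,  233.059]), 'tcp_rot': array([-3.14, -0.  ,  0.31]), 'ft_force': array([-0.117, -0.036,  0.889]), 'moment': array([0.025, 0.007, 0.002]), 'grip_force': np.float64(0.0), 'opening': np.float64(1.001)}
top [[0.02, 0.99, -0.1, 375.95], [-1.0, 0.02, 0.03, -27.42], [0.03, 0.1, 0.99, 958.61]] [[357.0, 0.0, 255.0], [0.0, 357.0, 192.0], [0.0, 0.0, 1.0]]
place_of rotor 0.62 [476. 220.  -1.] px [151. 190.]
place_of rotor 0.5 [503.  27.  -4.] px [224. 181.]
place_of vial_in 0.53 [466. 282.  42.] px [122. 191.]
place_of vial_out 0.66 [ 492. -102.   -0.] px [271. 186.]
place_of sleeve_1 0.69 [ 417. -391.   -1.] px [377. 216.]
place_of sleeve_1 0.6 [505.  26.   0.] px [224. 181.]
place_of tube_strip 0.83 [ 439. -245.   -3.] px [324. 207.]
place_of microtube_1 0.5 [ 461. -210.    9.] px [311. 198.]
place_of microtube_1 0.46 [ 412. -292.    3.] px [341. 217.]
scene [[-0.7, 0.33, -0.64, -113.72], [-0.72, -0.33, 0.61, 531.95], [-0.01, 0.88, 0.47, 486.15]] [[355.0, 0.0, 262.0], [0.0, 355.0, 189.0], [0.0, 0.0, 1.0]]
place_of rotor 0.71 [475. 220.  -3.] px [180. 249.]
place_of vial_in 0.56 [465. 281.  43.] px [155. 246.]
place_of vial_out 0.47 [ 494. -109.   -1.] px [276. 195.]
place_of sleeve_1 0.47 [500.  26.   2.] px [239. 211.]
```

```bash
python3 -c "
import cv2,numpy as np
a=cv2.imread('pics/top0.png');b=cv2.imread('pics/scene0.png');cv2.imwrite('pics/t0.png',cv2.resize(a,(800,600)));cv2.imwrite('pics/s0.png',cv2.resize(b,(800,600)))"
```

```text
(no output)
```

View pics/t0.png

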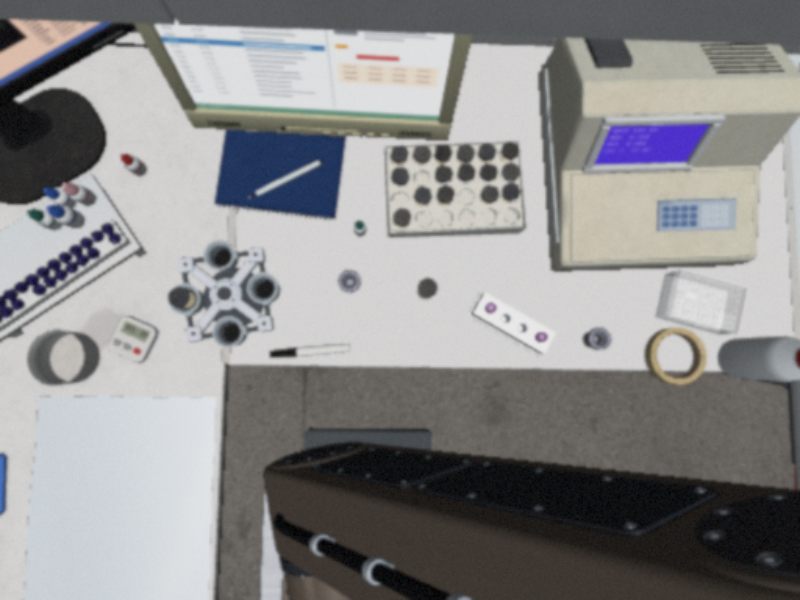

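View pics/s0.png

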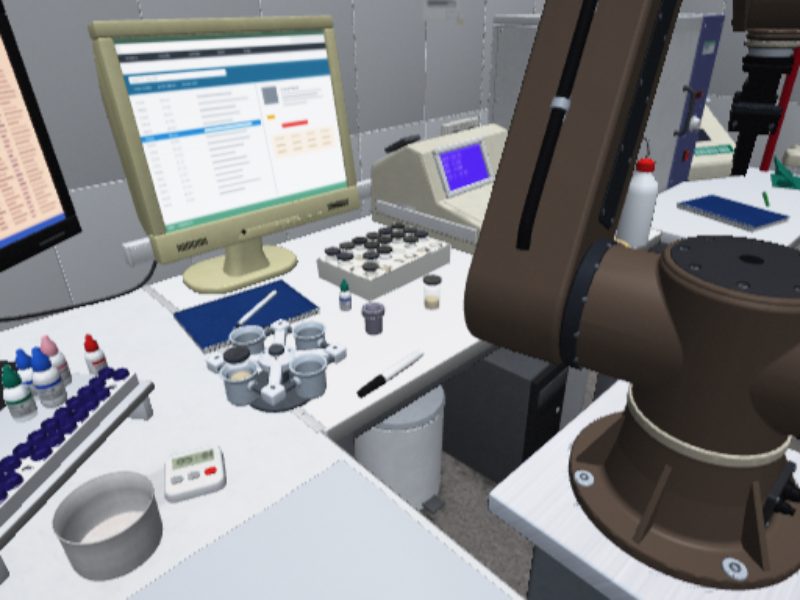

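Top view (800x600): the rotor is at (225,293), with vial_in in its left (+y side) bucket at (184,298). A sleeve is at (349,281), the loose vial at (427,288), the strip at (513,322) and the second sleeve at (597,338). A tall bottle stands at the right edge, so I'll move along +y first.

Call:
{"api": "drive_tool", "payload": {"rows": [[[0,0,0,0,0,0.05,1],[0,0,0,0,0,0.0487,1],[0,-0.2,0,0,0,0,1],[0,-0.2,0,0,0,0,1],[0,-0.2,0,0,0,0,1]]]}}

```text
t: 1.32
eef_pos: [190.5, -443.7, 233.6]
tcp_rot: [3.141, -0.0, -0.001]
ft_force: [0.4, -1.2, -0.2]
opening: 1.003
grip_force: 0.0
```

Call:
{"api": "drive_tool", "payload": {"rows": [[[0,-0.2,0,0,0,0,1],[0.2,0,0,0,0,0,1],[0.2,0,0,0,0,0,1],[0.2,0,0,0,0,0,1],[0,0,0,0,0,0,1]]]}}

```text
t: 1.95
eef_pos: [343.0, -395.0, 233.4]
tcp_rot: [3.141, -0.0, 0.003]
ft_force: [-0.8, 0.4, 0.2]
opening: 1.0
grip_force: 0.0
```

```bash
python3 - <<'E'
from h import *
s=env.state();print(s['t'],s['eef_pos'],s['tcp_rot'])
p=shot('wrist','w1.png'); print(p['pose'][:3].round(3).tolist(),p['camera_matrix'].round(1).tolist())
find(p,['vial_out','sleeve_1','tube_strip','microtube_1'])
E
```

```text
1.95 [ 343.02111715 -394.9742831   233.41714608] [ 3.14123628e+00 -4.00276964e-04  2.85697990e-03]
[[0.002, 0.968, 0.25, 412.245], [-1.0, 0.002, 0.001, -394.759], [0.0, -0.25, 0.968, 384.296]] [[293.3, 0.0, 260.4], [0.0, 293.3, 193.4], [0.0, 0.0, 1.0]]
place_of vial_out 0.67 [ 489. -100.   -2.] px [17. 52.]
place_of sleeve_1 0.85 [ 407. -394.   -1.] px [260. 122.]
place_of tube_strip 0.64 [ 435. -249.   -1.] px [144.  99.]
place_of microtube_1 0.81 [ 413. -291.    3.] px [178. 117.]
place_of microtube_1 0.81 [ 458. -211.    7.] px [108.  78.]
```

View pics/w1.png

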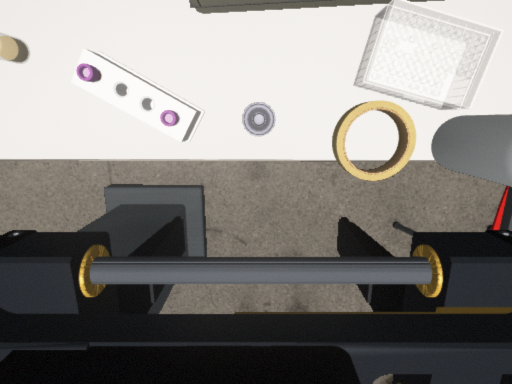

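The wrist view shows the sleeve at (258,119), the caps at (169,118) and (87,72), and the vial at the left edge (8,48). I'll take more views along the way to the rotor.

Call:
{"api": "drive_tool", "payload": {"rows": [[[0.1,-0.2,0,0,0,0,1],[0.1,-0.2,0,0,0,0,1],[0.1,-0.24,0,0,0,0,1],[0,0,0,0,0,0,1]]]}}

```text
t: 2.7
eef_pos: [414.9, -235.0, 234.0]
tcp_rot: [-3.142, -0.0, 0.003]
ft_force: [0.8, -0.4, -0.0]
opening: 0.998
grip_force: 0.0
```

```bash
python3 - <<'E'
from h import *
s=env.state();print(s['t'],s['eef_pos'],s['tcp_rot'])
p=shot('wrist','w2.png'); print(p['pose'][:3].round(3).tolist())
np.save('w2.npy',p['pose']); find(p,['vial_out','sleeve_1','tube_strip','microtube_1'])
E
```

```text
2.7 [ 414.91048719 -234.97779425  234.02739277] [-3.14156932e+00 -2.86906091e-04  3.06806783e-03]
[[0.003, 0.968, 0.25, 484.164], [-1.0, 0.003, 0.001, -234.8], [-0.0, -0.25, 0.968, 384.903]]
place_of vial_out 0.61 [ 490. -100.   -1.] px [154. 113.]
place_of sleeve_1 0.68 [504.  30.   1.] px [ 49. 101.]
place_of tube_strip 0.63 [ 434. -250.   -3.] px [272. 157.]
place_of microtube_1 0.78 [ 459. -210.    5.] px [241. 138.]
place_of microtube_1 0.59 [ 412. -293.    6.] px [304. 175.]
```

Call:
{"api": "drive_tool", "payload": {"rows": [[[0.04,-0.24,0,0,0,0,1],[0,-0.24,0,0,0,0,1],[0,-0.24,0,0,0,0,1],[0,0,0,0,0,0,1]]]}}

```text
t: 3.45
eef_pos: [424.3, -55.7, 233.7]
tcp_rot: [-3.141, 0.0, 0.003]
ft_force: [-0.2, -0.4, 0.3]
opening: 1.003
grip_force: 0.0
```

```bash
python3 - <<'E'
from h import *
s=env.state();print(s['t'],s['eef_pos'],s['tcp_rot'])
p=shot('wrist','w3.png'); print(p['pose'][:3].round(3).tolist())
np.save('w3.npy',p['pose']); find(p,['vial_out','sleeve_1','tube_strip','microtube_1','rotor','vial_in'])
E
```

```text
3.45 [424.34840799 -55.68956984 233.71905751] [-3.14141987e+00  7.61958687e-05  2.55344843e-03]
[[0.002, 0.968, 0.25, 493.638], [-1.0, 0.002, 0.0, -55.592], [-0.0, -0.25, 0.968, 384.566]]
place_of vial_out 0.96 [ 489. -102.   -1.] px [297. 122.]
place_of sleeve_1 0.64 [ 493. -104.   -3.] px [298. 118.]
place_of tube_strip 0.85 [ 435. -250.   -3.] px [406. 163.]
place_of microtube_1 0.74 [ 436. -251.   -1.] px [408. 163.]
place_of microtube_1 0.7 [ 458. -209.    8.] px [381. 147.]
place_of microtube_1 0.68 [ 412. -292.    4.] px [438. 182.]
place_of rotor 0.72 [476. 222.  -5.] px [ 47. 131.]
```

Call:
{"api": "drive_tool", "payload": {"rows": [[[0,-0.24,0,0,0,0,1],[0,-0.24,0,0,0,0,1],[0,-0.24,0,0,0,0,1],[0,0,0,0,0,0,1]]]}}

```text
t: 4.3
eef_pos: [424.7, 124.8, 233.5]
tcp_rot: [-3.141, 0.0, 0.004]
ft_force: [-0.3, -0.3, -0.4]
opening: 1.001
grip_force: 0.0
```

```bash
python3 - <<'E'
from h import *
s=env.state();print(s['t'],s['eef_pos'],s['tcp_rot'])
p=shot('wrist','w4.png'); print(p['pose'][:3].round(3).tolist())
np.save('w4.npy',p['pose']); find(p,['vial_out','sleeve_1','rotor','vial_in'])
cv2.imwrite('pics/m1.png',cv2.resize(np.vstack([cv2.imread(f'pics/w{i}.png')[:190] for i in (2,3,4)]),(512,570)))
E
```

```text
4.3 [424.66177238 124.83923232 233.47807673] [-3.14143366e+00  4.01347115e-05  3.75449920e-03]
[[0.003, 0.968, 0.25, 493.941], [-1.0, 0.003, 0.001, 125.054], [-0.0, -0.25, 0.968, 384.34]]
place_of vial_out 0.76 [ 491. -102.   -0.] px [439. 120.]
place_of sleeve_1 0.87 [504.  26.   1.] px [339. 110.]
place_of sleeve_1 0.29 [463. 281.  41.] px [126. 145.]
place_of rotor 0.84 [477. 220.  -4.] px [187. 131.]
place_of vial_in 0.63 [462. 284.  42.] px [124. 146.]
```

View pics/m1.png

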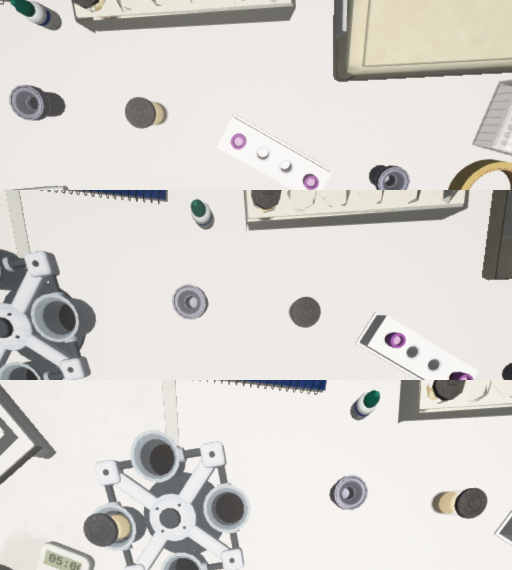

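```bash
cat >> h.py <<'E'
def tri(obs):  # obs: list of (pose,K,(u,v))
    A=np.zeros((3,3));b=np.zeros(3)
    for P,K,(u,v) in obs:
        d=np.linalg.inv(K)@np.array([u,v,1.]);d=P[:3,:3]@np.array([d[0],-d[1],-d[2]]);d/=np.linalg.norm(d)
        M=np.eye(3)-np.outer(d,d);A+=M;b+=M@P[:3,3]
    return np.linalg.solve(A,b)
E
python3 - <<'E'
from h import *
K=env.read_camera('wrist')['camera_matrix']
P={i:np.load(f'w{i}.npy') for i in (2,3,4)}
P[1]=np.array([[0.002,0.968,0.25,412.245],[-1,0.002,0.001,-394.759],[0,-0.25,0.968,384.296],[0,0,0,1]])
im={i:cv2.imread(f'pics/w{i}.png') for i in P}
def ref(i,u,v,s):
    x0,y0=int(u)-s,max(int(v)-s,0);c=im[i][y0:int(v)+s,max(x0,0):int(u)+s]
    g=cv2.resize(cv2.cvtColor(c,6),None,fx=4,fy=4,interpolation=2)
    h=cv2.HoughCircles(g,cv2.HOUGH_GRADIENT,1,200,param1=120,param2=12,minRadius=int(s*4*.5),maxRadius=int(s*4*.85))
    return None if h is None else (h[0,0]/4+[max(x0,0),y0,0]).round(1)
F={'vial':({2:(141,113),3:(305.5,122),4:(470,123)},22),'sl_a':({2:(28,102),3:(190,112),4:(351,112)},24),
'sl_b':({1:(258,119),2:(394,180)},24),'capA':({1:(87.5,72),2:(239,141),3:(397,150)},13),'capB':({1:(169.5,118),2:(310,181),3:(462,190)},13),
'bR':({3:(57,126),4:(227,126)},30),'vin':({4:(103,148)},22)}
for n,(o,s) in F.items():
    print(n,{i:ref(i,*q,s) for i,q in o.items()}, tri([(P[i],K,q) for i,q in o.items()]).round(1) if len(o)>1 else '')
E
```

```text
vial {2: array([142.1, 111.4,  17.1]), 3: array([305.1, 122.4,  15.1]), 4: array([468.1, 125.1,  13.7])} [ 489.1 -104.8   53.7]
sl_a {2: array([ 23.6, 105.6,  19.8]), 3: array([189.9, 111.6,  16.5]), 4: array([348.9, 112.1,  15.8])} [500.2  23.6  43.6]
sl_b {1: array([258.6, 119.4,  15.8]), 2: array([391.4, 180.1,  17.1])} [ 412.  -392.7   44.4]
capA {1: array([85.4, 71.9,  8.4]), 2: array([238.4, 141.4,   8. ]), 3: array([397.4, 151.1,   7. ])} [ 458.7 -210.7   49.8]
capB {1: array([169.9, 116.4,  10. ]), 2: array([311.1, 182.1,   7.7]), 3: array([465.4, 192.1,   7.2])} [ 411.9 -293.6   47.8]
bR {3: array([ 55.6, 130.9,  20. ]), 4: array([227.4, 128.1,  16.2])} [485.  160.6  65. ]
vin {4: array([103.1, 151.1,  15.5])}
```

Call:
{"api": "drive_tool", "payload": {"rows": [[[0,-0.2,0,0,0,0,1],[0,-0.18,0,0,0,0,1],[0,0,0,0,0,0,1]]]}}

```text
t: 4.97
eef_pos: [425.1, 218.3, 233.5]
tcp_rot: [-3.141, -0.0, 0.001]
ft_force: [0.6, -0.7, -0.3]
opening: 1.002
grip_force: 0.0
```

```bash
python3 - <<'E'
from h import *
s=env.state();print(s['t'],s['eef_pos'],s['tcp_rot'])
p=shot('wrist','w5.png'); np.save('w5.npy',p['pose']); find(p,['rotor','vial_in'])
o=np.array([476.5,220.5]);u=np.array([8.5,-61.4]);v=np.array([61.4,8.5])
im=p['color'].copy()
for q,z,r in [(o,72,11),(o+u,70,25.5),(o-u,96,16.5),(o+v,70,25.5),(o-v,70,25.5)]:
    pts=[pix(p,[q[0]+r*np.cos(a),q[1]+r*np.sin(a),z]) for a in np.linspace(0,6.3,30)]
    cv2.polylines(im,[np.int32(np.array(pts)*8)],False,(0,0,255),1,cv2.LINE_AA,3)
cv2.imwrite('pics/w5b.png',cv2.resize(im[20:270,100:400],(720,600)))
E
```

```text
4.975 [425.12028426 218.30622169 233.48796657] [-3.14149559e+00 -1.40362798e-04  6.63578995e-04]
place_of rotor 0.84 [476. 222.  -4.] px [258. 133.]
place_of vial_in 0.75 [463. 282.  38.] px [206. 145.]
```

View pics/w5b.png

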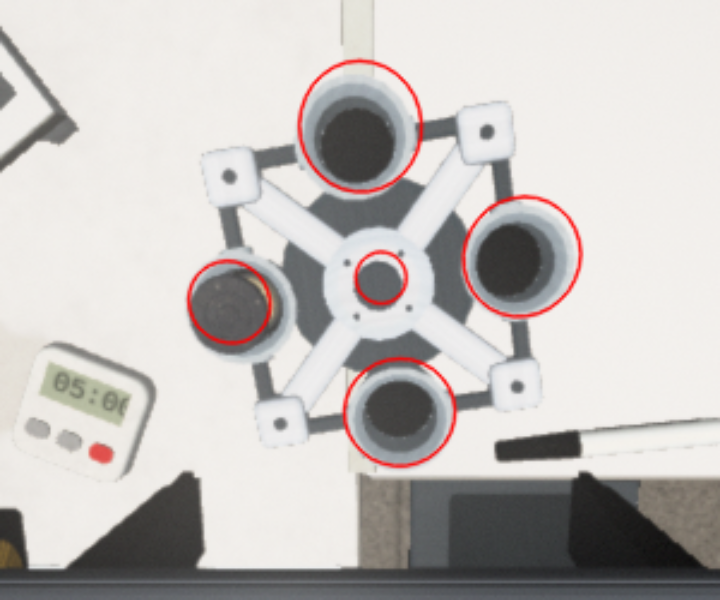

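The overlay puts the rotor about 2 mm lower in x than my guess. Rotor centre is about (475,220.5), the rotor axis is tilted about 8°, and the bucket opposite the vial is at about (484,159.5). Next is the vial grasp.

Call:
{"api": "drive_tool", "payload": {"rows": [[[0.05,0.235,0,0,0,0,1],[0.05,0.235,0,0,0,0,1],[0.05,0.235,0,0,0,0,1],[0.05,0.235,0,0,0,0,1],[0.05,0.235,0,0,0,0,1]]]}}

```text
t: 5.75
eef_pos: [486.8, -79.8, 233.9]
tcp_rot: [3.141, -0.0, -0.003]
ft_force: [1.0, 0.7, -0.5]
opening: 0.998
grip_force: 0.0
```

Call:
{"api": "drive_tool", "payload": {"rows": [[[0.0,0.112,0,0,0,0,1],[0,0,0.2,0,0,0,1],[0,0,0.24,0,0,0,1],[0,0,0,0,0,0,1]]]}}

```text
t: 6.25
eef_pos: [485.1, -105.1, 121.1]
tcp_rot: [-3.139, 0.007, -0.002]
ft_force: [0.2, 0.7, 0.5]
opening: 0.999
grip_force: 0.0
```

```bash
python3 - <<'E'
from h import *
s=env.state();print(s['t'],s['eef_pos'],s['tcp_rot'])
p=shot('wrist','w6.png'); find(p,['vial_out']); print(pix(p,s['eef_pos']))
E
```

```text
6.25 [ 485.06557141 -105.10093686  121.13188934] [-3.13926478e+00  6.86537345e-03 -2.44090883e-03]
place_of vial_out 0.67 [ 491. -102.   -1.] px [258. 186.]
[260.39582986 246.19389808]
```

View pics/w6.png

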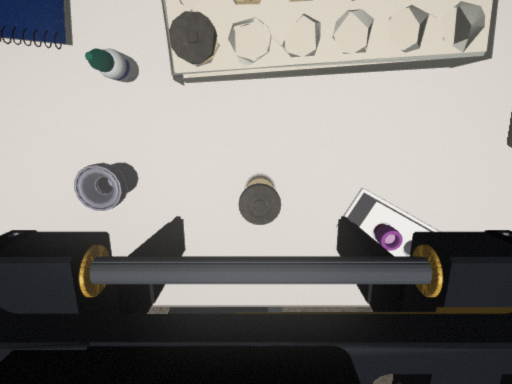

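The stopper is at (260,205), centred between the fingers in y. The fingertips are at (183,220) and (338,220).

```bash
python3 - <<'E'
from h import *
s=env.state();print(s['eef_pos'])
p=shot('wrist')
for z in (54,58): print(ray(p,260,205,z), ray(p,260.5,220,z))
e=s['eef_pos'];print([pix(p,[e[0],e[1]+d,e[2]-19]) for d in(47.5,-47.5)])
for n,px in {'sl_a':(101,187)}.items(): print(n,ray(p,*px,46))
E
```

```text
[ 487.44974461 -105.27444672  124.8803249 ]
[ 490.11468704 -104.99001621   54.        ] [ 477.60219477 -105.36220662   54.        ]
[ 491.31565895 -104.99738945   58.        ] [ 479.0288656  -105.36286633   58.        ]
[array([183.74085762, 233.34634746]), array([337.00915071, 233.07041739])]
sl_a [503.06197243  22.88607751  46.        ]
```

Call:
{"api": "drive_tool", "payload": {"rows": [[[0.01,0,0.12,0,0,0,1],[0,0,0.12,0,0,0,1],[0,0,0,0,0,0,0],[0,0,0,0,0,0,0],[0,0,0,0,0,0,0]]]}}

```text
t: 7.02
eef_pos: [490.4, -104.6, 65.2]
tcp_rot: [3.141, -0.002, -0.0]
ft_force: [0.6, 1.2, 0.4]
opening: 0.738
grip_force: 0.0
```

Call:
{"api": "drive_tool", "payload": {"rows": [[[0,0,0,0,0,0,0],[0,0,0,0,0,0,0]]]}}

```text
t: 7.28
eef_pos: [489.9, -104.4, 64.0]
tcp_rot: [3.141, -0.001, -0.0]
ft_force: [0.4, -0.2, 0.7]
opening: 0.529
grip_force: 0.0
```

Call:
{"api": "drive_tool", "payload": {"rows": [[[0,0,0,0,0,0,0],[0,0,0,0,0,0,0],[0,0,0,0,0,0,0],[0,0,0,0,0,0,0]]]}}

```text
t: 7.78
eef_pos: [489.7, -104.4, 63.6]
tcp_rot: [3.142, 0.0, -0.0]
ft_force: [0.3, -0.7, 0.4]
opening: 0.334
grip_force: 30.0
```

Call:
{"api": "drive_tool", "payload": {"rows": [[[0,0,-0.12,0,0,0,0],[0,0,-0.2,0,0,0,0],[0,0,-0.2,0,0,0,0],[0,0,0,0,0,0,0]]]}}

```text
t: 8.28
eef_pos: [490.9, -104.7, 196.7]
tcp_rot: [3.139, -0.006, -0.0]
ft_force: [0.5, 0.5, -0.1]
opening: 0.33
grip_force: 30.0
```

```bash
python3 - <<'E'
from h import *
p=shot('wrist','w7.png');s=env.state();print(s['eef_pos'],s['opening'],s['grip_force'])
E
```

```text
[ 490.03965647 -104.46611355  194.74261948] 0.3308918905726924 29.99992847442627
```

View pics/w7.png

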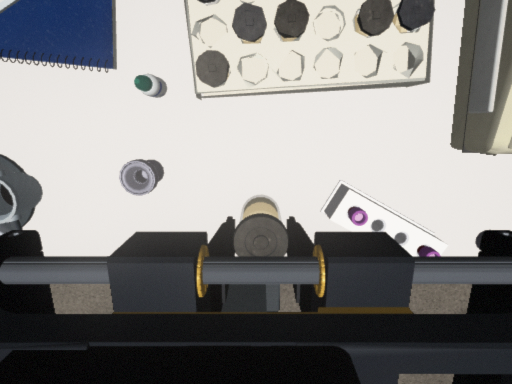

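The vial is held upright, with the stopper at (262,240). I'll work out the offset of the held vial.

```bash
python3 - <<'E'
from h import *
p=shot('wrist');e=env.state()['eef_pos'];print(e,pix(p,[*e[:2],e[2]-6]),ray(p,262,241,e[2]-6)-e,ray(p,262,241,e[2]-9)-e)
E
```

```text
[ 489.4986725  -104.30118646  193.4869915 ] [260.08334405 241.782891  ] [ 0.48888763 -1.1141723  -6.        ] [-0.81709311 -1.13389853 -9.        ]
```

Call:
{"api": "drive_tool", "payload": {"rows": [[[0,-0.2,0,0,0,0,0],[0,-0.23,0,0,0,0,0],[0,-0.23,0,0,0,0,0],[-0.01,-0.22,0,0,0,0,0],[-0.01,-0.177,0,0,0,0,0]]]}}

```text
t: 9.0
eef_pos: [483.9, 161.8, 191.9]
tcp_rot: [3.141, 0.003, 0.0]
ft_force: [-0.3, -0.5, -0.4]
opening: 0.333
grip_force: 30.0
```

Call:
{"api": "drive_tool", "payload": {"rows": [[[0,0,0,0,0,0,0],[0,0,0,0,0,0,0]]]}}

```text
t: 9.25
eef_pos: [484.4, 159.5, 192.4]
tcp_rot: [3.141, 0.002, 0.0]
ft_force: [-0.4, -1.1, 0.3]
opening: 0.335
grip_force: 30.0
```

```bash
python3 - <<'E'
from h import *
p=shot('wrist','w8.png');e=env.state()['eef_pos'];print(e)
P=np.load('w5.npy');q=dict(pose=P,camera_matrix=p['camera_matrix'])
for n,px,z in [('R',(520,258),70),('T',(361,136),70),('B',(400,413),70),('knob',(380,283),72),('vin',(232,308),96)]: print(n,ray(q,px[0]/2.4+100,px[1]/2.4+20,z).round(1))
E
```

```text
[484.56158873 159.13055878 192.66036968]
R [484.5 159.5  70. ]
T [534.3 228.4  70. ]
B [414.8 211.4  70. ]
knob [473.9 220.5  72. ]
vin [465.5 280.6  96. ]
```

View pics/w8.png

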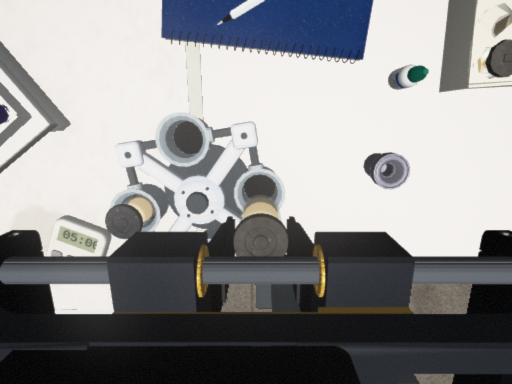

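The held vial is at (262,240). The opposite bucket's rim is at (261,188), the knob at (197,203) and vial_in at (123,220).

```bash
python3 - <<'E'
from h import *
p=shot('wrist');e=env.state()['eef_pos'];print(e)
for n,px,z in [('R',(260.5,188.5),70),('T',(182,139),70),('knob',(197,203),72),('vin',(123,220),96)]:
  for k in (1,.97):
    p2=dict(p);K=p['camera_matrix'].copy();K[0,0]*=k;K[1,1]*=k;p2['camera_matrix']=K
    print(n,k,ray(p2,*px,z).round(1))
E
```

```text
[484.73385866 158.91221162 192.92944943]
R 1 [488. 159.  70.]
R 0.97 [488.1 159.   70. ]
T 1 [534.8 231.   70. ]
T 0.97 [536.4 233.2  70. ]
knob 1 [474.1 220.2  72. ]
knob 0.97 [473.8 222.1  72. ]
vin 1 [465.5 281.7  96. ]
vin 0.97 [464.7 285.6  96. ]
```

Call:
{"api": "drive_tool", "payload": {"rows": [[[0,-0.002,0.1,0,0,0,0],[0,0,0.1,0,0,0,0],[0,0,0.06,0,0,0,0],[0,0,0.04,0,0,0,0],[0,0,0,0,0,0,0]]]}}

```text
t: 9.98
eef_pos: [484.8, 160.1, 118.3]
tcp_rot: [3.141, 0.001, -0.001]
ft_force: [-0.2, 0.3, -0.9]
opening: 0.331
grip_force: 30.0
```

Call:
{"api": "drive_tool", "payload": {"rows": [[[0,0,0.03,0,0,0,0],[0,0,0.024,0,0,0,0],[0,0,0,0,0,0,0],[0,0,0,0,0,0,0]]]}}

```text
t: 10.48
eef_pos: [484.9, 160.4, 105.2]
tcp_rot: [3.142, -0.0, -0.0]
ft_force: [-0.7, 0.1, 0.3]
opening: 0.336
grip_force: 30.0
```

Call:
{"api": "drive_tool", "payload": {"rows": [[[0,0,0.008,0,0,0,0],[0,0,0.006,0,0,0,0],[0,0,0,0,0,0,0]]]}}

```text
t: 10.85
eef_pos: [484.9, 160.4, 101.6]
tcp_rot: [3.142, -0.0, -0.0]
ft_force: [1.1, 0.1, 0.1]
opening: 0.334
grip_force: 30.0
```

Call:
{"api": "drive_tool", "payload": {"rows": [[[0,0,0.003,0,0,0,0.7],[0,0,0,0,0,0,0.7],[0,0,0,0,0,0,0.7],[0,0,0,0,0,0,0.7],[0,0,-0.03,0,0,0,0.7]]]}}

```text
t: 11.48
eef_pos: [484.6, 160.3, 108.3]
tcp_rot: [3.141, 0.001, -0.0]
ft_force: [-0.2, 0.9, 0.3]
opening: 0.697
grip_force: 0.0
```

Call:
{"api": "drive_tool", "payload": {"rows": [[[0,0,-0.1,0,0,0,0.7],[0,0,-0.15,0,0,0,0.7],[0,0,-0.05,0,0,0,0.7],[0,0.1,0,0,0,0,0.7],[0,0,0,0,0,0,0.7]]]}}

```text
t: 12.1
eef_pos: [484.6, 134.6, 183.2]
tcp_rot: [3.141, 0.0, -0.002]
ft_force: [-0.2, 0.1, -0.0]
opening: 0.704
grip_force: 0.0
```

```bash
python3 - <<'E'
from h import *
p=shot('wrist','w9.png');e=env.state()['eef_pos'];print(e);np.save('w9.npy',p['pose'])
find(p,['vial_in','sleeve_1','rotor'])
E
```

```text
[484.65890679 135.10980237 183.08592479]
place_of vial_in 0.62 [464. 283.  38.] px [120. 206.]
place_of sleeve_1 0.88 [506.  28.   2.] px [354. 161.]
place_of rotor 0.61 [476. 221.  -6.] px [188. 186.]
```

View pics/w9.png

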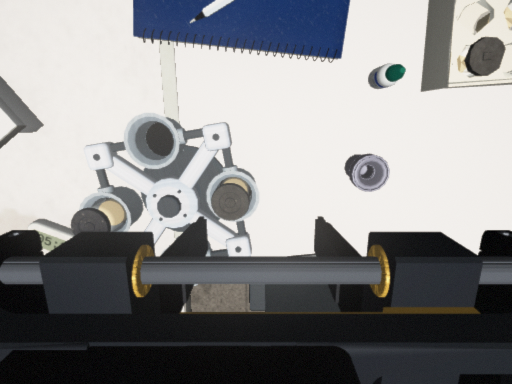

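The loose vial now stands in the bucket opposite vial_in (231,199). Sleeve A's top is at (371,173), and it is next.

Call:
{"api": "drive_tool", "payload": {"rows": [[[0.03,0.15,0,0,0,0,0.8],[0.03,0.15,0,0,0,0,0.8],[0.012,0.142,0,0,0,0,0.8],[0,0,0,0,0,0,0.8],[0,0,0,0,0,0,0.8]]]}}

```text
t: 12.92
eef_pos: [502.7, 25.5, 183.2]
tcp_rot: [-3.141, 0.0, -0.0]
ft_force: [0.6, 0.3, 0.5]
opening: 0.801
grip_force: 0.0
```

```bash
cat >> h.py <<'E'
def circ(p,X,r,s=1.6,pw=12):
    """circle nearest to the predicted one of radius r mm at X: returns px and its position at X's z"""
    u,v=pix(p,X); R=abs(pix(p,np.array(X)+[0,r,0])[0]-u); m=int(R*s+6)
    x0,y0=max(int(u)-m,0),max(int(v)-m,0)
    g=cv2.resize(cv2.cvtColor(p['color'][y0:int(v)+m,x0:int(u)+m],6),None,fx=4,fy=4,interpolation=2)
    h=cv2.HoughCircles(cv2.GaussianBlur(g,(5,5),0),cv2.HOUGH_GRADIENT,1,8,param1=90,param2=pw,minRadius=int(R*3.5),maxRadius=int(R*4.5))
    if h is None: return None
    return [( (c/4+[x0,y0,0]).round(1), ray(p,c[0]/4+x0,c[1]/4+y0,X[2]).round(1)) for c in h[0][:3]]
E
python3 - <<'E'
from h import *
p=shot('wrist','w10.png');e=env.state()['eef_pos'];print(e)
print(circ(p,[503,24,46],19)); print(circ(p,[503,24,46],12))
E
```

```text
[502.67148862  25.73507864 183.22606442]
[(array([261.6, 189.4,  18.1]), array([501.8,  24.3,  46. ])), (array([261.4, 191.6,  18.1]), array([499.5,  24.5,  46. ])), (array([259.6, 190.4,  17. ]), array([500.8,  26.3,  46. ]))]
[(array([261.4, 182.1,  12. ]), array([509.3,  24.5,  46. ])), (array([262.1, 195.6,  13.1]), array([495.3,  23.7,  46. ])), (array([263.9, 194.4,  12.8]), array([496.6,  22. ,  46. ]))]
```

Call:
{"api": "drive_tool", "payload": {"rows": [[[-0.003,0,0.2,0,0,0,0.8],[0,0,0.2,0,0,0,0.8],[0,0,0.09,0,0,0,0.8],[0,0,0.027,0,0,0,0.8],[0,0,0,0,0,0,0.8]]]}}

```text
t: 13.6
eef_pos: [502.2, 25.4, 54.4]
tcp_rot: [3.142, -0.0, 0.001]
ft_force: [0.1, 1.2, -0.1]
opening: 0.797
grip_force: 0.0
```

Call:
{"api": "drive_tool", "payload": {"rows": [[[0,0,0,0,0,0,0],[0,0,0,0,0,0,0],[0,0,0,0,0,0,0],[0,0,0,0,0,0,0],[0,0,0,0,0,0,0]]]}}

```text
t: 14.22
eef_pos: [502.1, 24.8, 54.2]
tcp_rot: [3.141, -0.0, -0.0]
ft_force: [0.2, -0.0, 1.6]
opening: 0.379
grip_force: 30.0
```

Call:
{"api": "drive_tool", "payload": {"rows": [[[0,0,0,0,0,0,0],[0,0,0,0,0,0,0]]]}}

```text
t: 14.48
eef_pos: [502.1, 24.8, 54.2]
tcp_rot: [3.141, -0.0, -0.0]
ft_force: [0.0, -1.3, 2.9]
opening: 0.378
grip_force: 30.0
```

Call:
{"api": "drive_tool", "payload": {"rows": [[[0,0,-0.15,0,0,0,0],[0,0,-0.2,0,0,0,0],[0,0,-0.2,0,0,0,0],[0.034,-0.2,0,0,0,0,0],[0.034,-0.21,0,0,0,0,0]]]}}

```text
t: 15.1
eef_pos: [519.3, 128.1, 192.3]
tcp_rot: [-3.142, -0.001, -0.002]
ft_force: [0.8, -0.7, 0.1]
opening: 0.378
grip_force: 30.0
```

Call:
{"api": "drive_tool", "payload": {"rows": [[[0.034,-0.21,0,0,0,0,0],[0.03,-0.2,0,0,0,0,0],[0,0,0,0,0,0,0],[0,0,0,0,0,0,0]]]}}

```text
t: 15.6
eef_pos: [534.7, 229.6, 191.1]
tcp_rot: [3.141, 0.001, 0.0]
ft_force: [-0.1, 0.1, -1.0]
opening: 0.379
grip_force: 30.0
```

```bash
python3 - <<'E'
from h import *
p=shot('wrist','w11.png');e=env.state()['eef_pos'];print(e,env.state()['opening'],pix(p,[*e[:2],e[2]-8]))
for X in([536,230,70],[413.5,212,70]): print(circ(p,X,25.5))
P=np.load('w9.npy');q=dict(pose=P,camera_matrix=p['camera_matrix'],color=cv2.imread('pics/w9.png'))
for X in([536,230,70],): print(circ(q,X,25.5),circ(q,X,21.5))
print(circ(q,[484.5,160,96],16.5))
E
```

```text
[534.80084081 229.15374099 191.31856933] 0.3812924482917991 [261.19115122 240.27487689]
[(array([260.6, 191.1,  24.6]), array([535.9, 229.3,  70. ])), (array([258.6, 191.9,  26.2]), array([535.2, 231.3,  70. ])), (array([256.9, 190.1,  25.1]), array([536.9, 232.9,  70. ]))]
[(array([277.6, 309.4,  25.4]), array([405.8, 211.2,  70. ])), (array([277.4, 307.1,  23.8]), array([408.6, 211.5,  70. ])), (array([278.9, 305.4,  21.5]), array([410.7, 209.9,  70. ]))]
[(array([153.6, 142.6,  26.4]), array([532.6, 229.5,  70. ])), (array([153.9, 138.9,  26.2]), array([535.9, 228.9,  70. ])), (array([149.4, 145.1,  25.2]), array([530.4, 233.5,  70. ]))] [(array([153.6, 143.1,  22.2]), array([532.2, 229.5,  70. ])), (array([154.4, 138.1,  26.8]), array([536.6, 228.4,  70. ])), (array([155.1, 144.6,  24. ]), array([530.8, 228.3,  70. ]))]
[(array([230.4, 201.6,  18.9]), array([485.3, 159.9,  96. ])), (array([235.4, 196.6,  20.8]), array([489.7, 155.6,  96. ])), (array([229.6, 203.6,  20.8]), array([483.6, 160.6,  96. ]))]
```

View pics/w11.png

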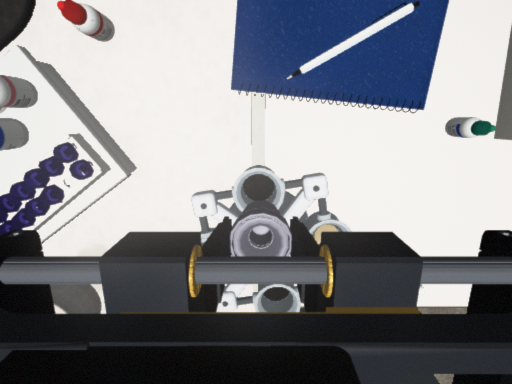

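The held sleeve is at (261,238), with bucket T's rim at (260,190), which puts the bucket at about (536,230).

Call:
{"api": "drive_tool", "payload": {"rows": [[[0.004,-0.004,0.1,0,0,0,0],[0,0,0.1,0,0,0,0],[0,0,0.08,0,0,0,0],[0,0,0.04,0,0,0,0],[0,0,0,0,0,0,0]]]}}

```text
t: 16.27
eef_pos: [536.1, 230.1, 111.4]
tcp_rot: [3.141, 0.001, -0.001]
ft_force: [0.5, 0.5, 0.0]
opening: 0.379
grip_force: 30.0
```

Call:
{"api": "drive_tool", "payload": {"rows": [[[0,0,0.03,0,0,0,0],[0,0,0.026,0,0,0,0],[0,0,0.01,0,0,0,0],[0,0,0,0,0,0,0]]]}}

```text
t: 16.77
eef_pos: [536.0, 230.9, 95.0]
tcp_rot: [3.141, 0.0, -0.0]
ft_force: [-0.4, -0.3, -0.7]
opening: 0.373
grip_force: 30.0
```

Call:
{"api": "drive_tool", "payload": {"rows": [[[0,0,0.006,0,0,0,0],[0,0,0.004,0,0,0,0],[0,0,0,0,0,0,0]]]}}

```text
t: 17.15
eef_pos: [536.1, 230.8, 92.5]
tcp_rot: [3.141, 0.0, -0.0]
ft_force: [1.5, -0.3, -0.5]
opening: 0.378
grip_force: 30.0
```

Call:
{"api": "drive_tool", "payload": {"rows": [[[0,0,0,0,0,0,0.8],[0,0,0,0,0,0,0.8],[0,0,0,0,0,0,0.8],[0,0,0,0,0,0,0.8],[0,0,-0.05,0,0,0,0.8]]]}}

```text
t: 17.77
eef_pos: [535.7, 230.7, 104.9]
tcp_rot: [3.141, 0.002, -0.0]
ft_force: [-0.9, 0.0, 0.8]
opening: 0.791
grip_force: 0.0
```

Call:
{"api": "drive_tool", "payload": {"rows": [[[0,0,-0.1,0,0,0,0.8],[0,0,-0.15,0,0,0,0.8],[0,0,-0.1,0,0,0,0.8],[0,0.1,0,0,0,0,0.8],[0,0.2,0,0,0,0,0.8]]]}}

```text
t: 18.4
eef_pos: [536.1, 156.1, 193.8]
tcp_rot: [-3.141, -0.002, 0.002]
ft_force: [0.6, -0.2, -0.0]
opening: 0.801
grip_force: 0.0
```

```bash
python3 - <<'E'
from h import *
p=shot('wrist','w12.png');e=env.state()['eef_pos'];print(e)
print(circ(p,[536,230.5,84],19))
cv2.imwrite('pics/w12b.png',p['color'][90:300,40:350])
E
```

```text
[535.82827428 151.00086184 193.57209324]
[(array([182.6, 194.9,  20. ]), array([536.8, 227.6,  84. ])), (array([181.1, 197.6,  18.2]), array([534.2, 229.1,  84. ])), (array([179.1, 199.4,  20.9]), array([532.5, 231.1,  84. ]))]
```

View pics/w12b.png

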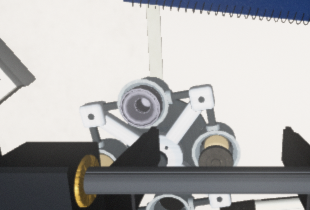

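Call:
{"api": "drive_tool", "payload": {"rows": [[[-0.05,0.22,0,0,0,0,0.8],[-0.05,0.22,0,0,0,0,0.8],[-0.05,0.22,0,0,0,0,0.8],[-0.05,0.22,0,0,0,0,0.8],[-0.05,0.22,0,0,0,0,0.8]]]}}

```text
t: 19.08
eef_pos: [473.0, -120.9, 193.6]
tcp_rot: [3.141, -0.001, -0.0]
ft_force: [0.4, -0.4, 1.2]
opening: 0.795
grip_force: 0.0
```

Call:
{"api": "drive_tool", "payload": {"rows": [[[-0.05,0.22,0,0,0,0,0.8],[-0.05,0.22,0,0,0,0,0.8],[-0.05,0.22,0,0,0,0,0.8],[-0.05,0.22,0,0,0,0,0.8],[-0.046,0.22,0,0,0,0,0.8]]]}}

```text
t: 19.7
eef_pos: [411.2, -396.0, 193.6]
tcp_rot: [3.141, -0.001, -0.001]
ft_force: [0.4, 1.0, -1.2]
opening: 0.801
grip_force: 0.0
```

Call:
{"api": "drive_tool", "payload": {"rows": [[[0,0,0,0,0,0,0.8],[0,0,0,0,0,0,0.8]]]}}

```text
t: 19.95
eef_pos: [411.7, -393.7, 193.0]
tcp_rot: [-3.141, 0.0, -0.001]
ft_force: [0.4, 0.2, -0.2]
opening: 0.802
grip_force: 0.0
```

```bash
python3 - <<'E'
from h import *
p=shot('wrist','w13.png');e=env.state()['eef_pos'];print(e); find(p,['sleeve_1'])
print(circ(p,[412,-393,46],19))
E
```

```text
[ 411.98782714 -393.23749847  193.03228111]
place_of sleeve_1 0.8 [ 410. -394.    1.] px [261. 179.]
[(array([259.6, 186.4,  16.9]), array([ 411.7, -392.9,   46. ])), (array([260.1, 184.4,  17. ]), array([ 413.9, -393.4,   46. ])), (array([260.6, 188.1,  18.7]), array([ 409.9, -393.9,   46. ]))]
```

The first sleeve is seated at (144,103) in the crop. The arm is centred over sleeve B (411.7,-392.9), so I'm descending.

Call:
{"api": "drive_tool", "payload": {"rows": [[[0,0,0.2,0,0,0,0.8],[0,0,0.2,0,0,0,0.8],[0,0,0.12,0,0,0,0.8],[0,0,0.036,0,0,0,0.8],[0,0,0,0,0,0,0.8]]]}}

```text
t: 20.68
eef_pos: [412.4, -393.7, 54.1]
tcp_rot: [3.141, -0.0, 0.001]
ft_force: [0.6, -1.0, -0.3]
opening: 0.798
grip_force: 0.0
```

Call:
{"api": "drive_tool", "payload": {"rows": [[[0,0,0,0,0,0,0],[0,0,0,0,0,0,0],[0,0,0,0,0,0,0],[0,0,0,0,0,0,0],[0,0,0,0,0,0,0]]]}}

```text
t: 21.3
eef_pos: [411.9, -394.2, 53.8]
tcp_rot: [3.141, -0.0, -0.0]
ft_force: [-0.8, 0.6, 1.9]
opening: 0.385
grip_force: 30.0
```

Call:
{"api": "drive_tool", "payload": {"rows": [[[0,0,0,0,0,0,0],[0,0,0,0,0,0,0]]]}}

```text
t: 21.55
eef_pos: [412.0, -394.2, 53.7]
tcp_rot: [3.141, -0.0, -0.0]
ft_force: [0.1, 0.4, 2.7]
opening: 0.385
grip_force: 30.0
```

Call:
{"api": "drive_tool", "payload": {"rows": [[[0,0,-0.15,0,0,0,0],[0,0,-0.2,0,0,0,0],[0,0,-0.2,0,0,0,0],[0.04,-0.15,0,0,0,0,0],[0.04,-0.22,0,0,0,0,0]]]}}

```text
t: 22.18
eef_pos: [432.0, -301.4, 191.4]
tcp_rot: [3.141, -0.001, -0.002]
ft_force: [0.3, 0.3, 0.2]
opening: 0.381
grip_force: 30.0
```

Call:
{"api": "drive_tool", "payload": {"rows": [[[0.04,-0.22,0,0,0,0,0],[0.04,-0.22,0,0,0,0,0],[0.04,-0.22,0,0,0,0,0],[0,-0.22,0,0,0,0,0],[0,-0.22,0,0,0,0,0]]]}}

```text
t: 22.8
eef_pos: [461.7, -24.9, 191.0]
tcp_rot: [3.141, 0.0, -0.0]
ft_force: [1.0, -1.4, -0.5]
opening: 0.382
grip_force: 30.0
```

Call:
{"api": "drive_tool", "payload": {"rows": [[[-0.04,-0.22,0,0,0,0,0],[-0.04,-0.22,0,0,0,0,0],[-0.04,-0.22,0,0,0,0,0],[-0.04,-0.22,0,0,0,0,0],[-0.03,-0.07,0,0,0,0,0]]]}}

```text
t: 23.42
eef_pos: [413.7, 213.3, 190.9]
tcp_rot: [-3.142, 0.0, 0.002]
ft_force: [0.5, -0.0, -0.7]
opening: 0.381
grip_force: 30.0
```

Call:
{"api": "drive_tool", "payload": {"rows": [[[0,0,0,0,0,0,0],[0,0,0,0,0,0,0]]]}}

```text
t: 23.68
eef_pos: [414.7, 210.3, 191.0]
tcp_rot: [3.141, 0.0, -0.001]
ft_force: [0.1, 0.4, -0.4]
opening: 0.383
grip_force: 30.0
```

```bash
python3 - <<'E'
from h import *
p=shot('wrist','w14.png');e=env.state()['eef_pos'];print(e)
print(circ(p,[413.5,212,70],25.5));print(pix(p,[413.5,212,70]), pix(p,[475,221,72]))
for X,r in(([475,221,72],11),([536,230.5,84],19),([484.5,160,96],16.5),([465.5,282,96],16.5)): print(circ(p,X,r)[:2])
E
```

```text
[414.86054172 210.0959369  191.0256903 ]
[(array([259.4, 197.9,  27.4]), array([409.4, 211.3,  70. ])), (array([259.6, 200.1,  29.6]), array([407.2, 211. ,  70. ])), (array([258.9, 195.4,  24.9]), array([411.9, 211.7,  70. ]))]
[258.59311578 193.79566082] [248.39581546 128.12168991]
[(array([248.4, 130.9,  12. ]), array([472.6, 221. ,  72. ])), (array([246.4, 131.1,  13.3]), array([472.4, 222.9,  72. ]))]
[(array([237.1,  56.1,  23.1]), array([532.4, 229. ,  84. ])), (array([234.4,  55.6,  23.6]), array([532.7, 231.2,  84. ]))]
[(array([315.9, 119.9,  20.3]), array([482.3, 165.1,  96. ])), (array([320.1, 116.9,  21.2]), array([484.7, 161.8,  96. ]))]
[(array([175.4, 143.1,  20.7]), array([463.7, 280.7,  96. ])), (array([183.1, 142.9,  22.1]), array([463.9, 274.3,  96. ]))]
```

View pics/w14.png

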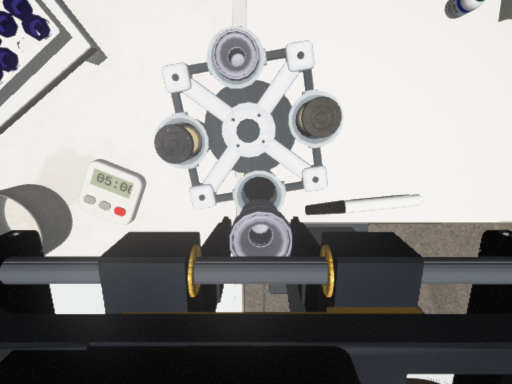

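The three other buckets look right. Bucket B's rim is at (260,195), which puts it at about (413,211.7). Lowering the sleeve.

Call:
{"api": "drive_tool", "payload": {"rows": [[[-0.005,-0.006,0.1,0,0,0,0],[0,0,0.1,0,0,0,0],[0,0,0.08,0,0,0,0],[0,0,0.04,0,0,0,0],[0,0,0,0,0,0,0]]]}}

```text
t: 24.35
eef_pos: [413.5, 211.8, 110.9]
tcp_rot: [3.141, 0.001, -0.001]
ft_force: [0.8, 0.3, 0.3]
opening: 0.381
grip_force: 30.0
```

Call:
{"api": "drive_tool", "payload": {"rows": [[[0,0,0.03,0,0,0,0],[0,0,0.026,0,0,0,0],[0,0,0.01,0,0,0,0],[0,0,0,0,0,0,0]]]}}

```text
t: 24.85
eef_pos: [413.3, 212.4, 94.5]
tcp_rot: [3.141, 0.0, -0.0]
ft_force: [0.6, 1.1, -0.1]
opening: 0.383
grip_force: 30.0
```

Call:
{"api": "drive_tool", "payload": {"rows": [[[0,0,0.006,0,0,0,0],[0,0,0.004,0,0,0,0],[0,0,0,0,0,0,0],[0,0,0,0,0,0,0.8],[0,0,0,0,0,0,0.8]]]}}

```text
t: 25.48
eef_pos: [413.4, 212.4, 92.1]
tcp_rot: [3.142, -0.0, -0.0]
ft_force: [-0.2, 0.5, -0.9]
opening: 0.533
grip_force: 0.0
```

Call:
{"api": "drive_tool", "payload": {"rows": [[[0,0,0,0,0,0,0.8],[0,0,0,0,0,0,0.8],[0,0,-0.05,0,0,0,0.8],[0,0,-0.15,0,0,0,0.8],[0,0,-0.2,0,0,0,0.8]]]}}

```text
t: 26.1
eef_pos: [412.9, 212.2, 193.4]
tcp_rot: [3.141, 0.002, -0.0]
ft_force: [0.0, 0.3, -0.6]
opening: 0.8
grip_force: 0.0
```

Call:
{"api": "drive_tool", "payload": {"rows": [[[0.05,0.15,0,0,0,0,0.8],[0.05,0.22,0,0,0,0,0.8],[0.05,0.22,0,0,0,0,0.8],[0.034,0.22,0,0,0,0,0.7],[0,0.22,0,0,0,0,0.7]]]}}

```text
t: 26.72
eef_pos: [459.5, -47.0, 193.0]
tcp_rot: [3.141, -0.001, -0.0]
ft_force: [0.2, 0.1, 0.8]
opening: 0.708
grip_force: 0.0
```

Call:
{"api": "drive_tool", "payload": {"rows": [[[0,0.22,0,0,0,0,0.7],[0,0.22,0,0,0,0,0.6],[0,0.22,0,0,0,0,0.6],[0,0,0,0,0,0,0.6],[0,0,0,0,0,0,0.6]]]}}

```text
t: 27.35
eef_pos: [458.9, -209.8, 192.6]
tcp_rot: [-3.142, 0.0, -0.001]
ft_force: [-0.1, 1.1, 0.1]
opening: 0.598
grip_force: 0.0
```

```bash
python3 - <<'E'
from h import *
p=shot('wrist','w15.png');e=env.state()['eef_pos'];print(e)
find(p,['microtube_1'])
m=cv2.inRange(cv2.cvtColor(p['color'],cv2.COLOR_BGR2HSV),(130,60,40),(170,255,255))
n,l,st,c=cv2.connectedComponentsWithStats(m)
for i in range(1,n):
    if st[i,4]>60: print(st[i].tolist(),c[i].round(1),ray(p,*c[i],55).round(1))
cv2.imwrite('pics/w15b.png',cv2.resize(p['color'][120:300,130:380],(750,540)))
E
```

```text
[ 459.034728   -209.31812318  192.52668382]
place_of microtube_1 0.8 [ 413. -292.    5.] px [328. 216.]
place_of microtube_1 0.58 [ 457. -209.    7.] px [259. 180.]
[253, 180, 16, 17, 130] [260.1 187.9] [ 459.5 -209.5   55. ]
[330, 220, 18, 19, 196] [338.4 229.7] [ 414.4 -291.6   55. ]
```

View pics/w15b.png

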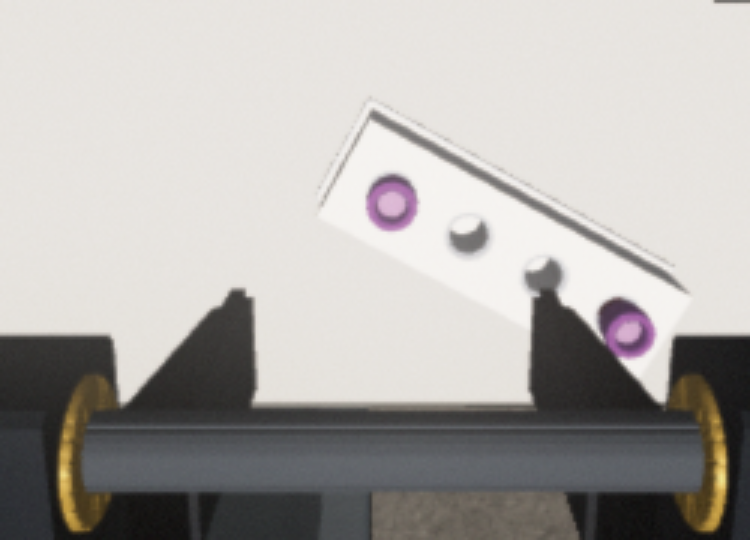

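Cap A is at px (260,188), directly below the TCP. Descending.

Call:
{"api": "drive_tool", "payload": {"rows": [[[0.001,0,0.2,0,0,0,0.5],[0,0,0.2,0,0,0,0.5],[0,0,0.1,0,0,0,0.5],[0,0,0.034,0,0,0,0.5],[0,0,0,0,0,0,0.5]]]}}

```text
t: 28.08
eef_pos: [459.8, -209.6, 59.0]
tcp_rot: [3.142, -0.0, 0.001]
ft_force: [0.5, 0.5, -0.1]
opening: 0.503
grip_force: 0.0
```

Call:
{"api": "drive_tool", "payload": {"rows": [[[0,0,0,0,0,0,0],[0,0,0,0,0,0,0],[0,0,0,0,0,0,0],[0,0,0,0,0,0,0],[0,0,0,0,0,0,0]]]}}

```text
t: 28.7
eef_pos: [459.6, -210.3, 58.9]
tcp_rot: [3.141, -0.0, -0.0]
ft_force: [-0.4, -0.3, 4.4]
opening: 0.179
grip_force: 30.0
```

Call:
{"api": "drive_tool", "payload": {"rows": [[[0,0,0,0,0,0,0],[0,0,0,0,0,0,0]]]}}

```text
t: 28.95
eef_pos: [459.6, -210.3, 58.9]
tcp_rot: [3.141, -0.001, -0.0]
ft_force: [-0.1, 0.3, 5.2]
opening: 0.178
grip_force: 30.0
```

Call:
{"api": "drive_tool", "payload": {"rows": [[[0,0,-0.15,0,0,0,0],[0,0,-0.2,0,0,0,0],[0,0,-0.2,0,0,0,0],[0.034,-0.15,0,0,0,0,0],[0.034,-0.22,0,0,0,0,0]]]}}

```text
t: 29.58
eef_pos: [476.7, -117.4, 196.6]
tcp_rot: [3.141, -0.001, -0.003]
ft_force: [0.4, 0.1, -0.0]
opening: 0.175
grip_force: 30.0
```

Call:
{"api": "drive_tool", "payload": {"rows": [[[0.034,-0.22,0,0,0,0,0],[0.034,-0.22,0,0,0,0,0],[0.034,-0.22,0,0,0,0,0],[0.034,-0.22,0,0,0,0,0],[0.034,-0.22,0,0,0,0,0]]]}}

```text
t: 30.2
eef_pos: [519.0, 159.2, 195.9]
tcp_rot: [3.141, 0.0, -0.0]
ft_force: [0.7, -0.5, -0.2]
opening: 0.175
grip_force: 30.0
```

Call:
{"api": "drive_tool", "payload": {"rows": [[[0.034,-0.22,0,0,0,0,0],[0.034,-0.074,0,0,0,0,0],[0,0,0,0,0,0,0],[0,0,0,0,0,0,0]]]}}

```text
t: 30.7
eef_pos: [535.9, 229.5, 195.9]
tcp_rot: [3.141, 0.001, -0.001]
ft_force: [0.1, -0.3, -1.1]
opening: 0.174
grip_force: 30.0
```

```bash
python3 - <<'E'
from h import *
p=shot('wrist','w16.png');e=env.state()['eef_pos'];print(e,env.state()['opening'],pix(p,[*e[:2],e[2]-5]))
print(circ(p,[536,230.5,84],19));print(pix(p,[536,230.8,84]))
cv2.imwrite('pics/w16b.png',cv2.resize(p['color'][120:300,130:380],(750,540)))
E
```

```text
[535.94503726 229.45086728 196.04249144] 0.17571804113746026 [260.59205851 242.50195925]
[(array([259.4, 196.1,  18.6]), array([534.7, 230.5,  84. ])), (array([259.4, 193.4,  19.5]), array([537.3, 230.5,  84. ])), (array([261.9, 194.9,  21.3]), array([535.9, 228.1,  84. ]))]
[259.01001878 194.7682618 ]
```

View pics/w16b.png

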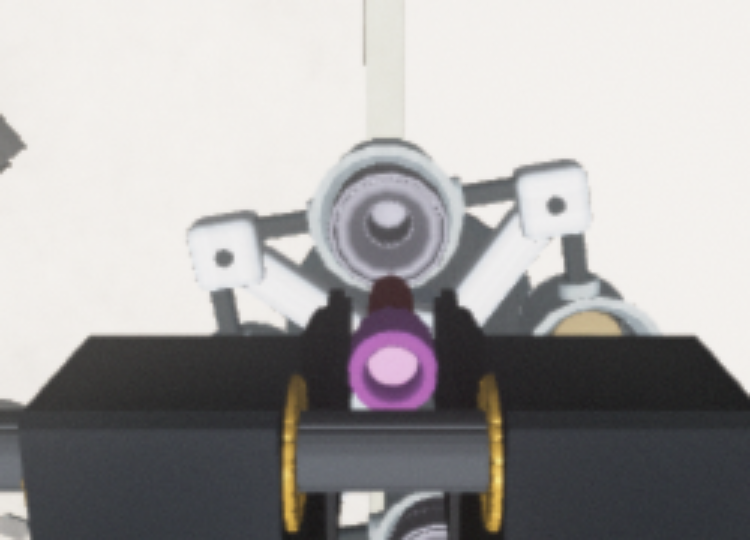

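Sleeve mouth is at crop (388,225), so about (536,230.5). The tube hangs centred at (393,365). Lowering.

Call:
{"api": "drive_tool", "payload": {"rows": [[[0,-0.0045,0.1,0,0,0,0],[0,0,0.1,0,0,0,0],[0,0,0.04,0,0,0,0],[0,0,0.03,0,0,0,0],[0,0,0,0,0,0,0]]]}}

```text
t: 31.38
eef_pos: [536.2, 231.7, 128.7]
tcp_rot: [3.142, -0.0, -0.001]
ft_force: [0.5, 0.7, -0.1]
opening: 0.175
grip_force: 30.0
```

Call:
{"api": "drive_tool", "payload": {"rows": [[[0,0,0.03,0,0,0,0],[0,0,0.03,0,0,0,0],[0,0,0.01,0,0,0,0],[0,0,0,0,0,0,0]]]}}

```text
t: 31.88
eef_pos: [536.1, 232.0, 110.9]
tcp_rot: [3.141, 0.0, -0.0]
ft_force: [0.0, 0.1, 1.2]
opening: 0.174
grip_force: 30.0
```

Call:
{"api": "drive_tool", "payload": {"rows": [[[0,0.004,0.006,0,0,0,0],[0,0,0.006,0,0,0,0],[0,0,0.003,0,0,0,0],[0,0,0,0,0,0,0]]]}}

```text
t: 32.38
eef_pos: [536.1, 230.9, 107.3]
tcp_rot: [3.141, 0.0, -0.0]
ft_force: [0.2, 0.0, -0.4]
opening: 0.181
grip_force: 30.0
```

Call:
{"api": "drive_tool", "payload": {"rows": [[[0,0,0,0,0,0,0.6],[0,0,0,0,0,0,0.6],[0,0,0,0,0,0,0.6],[0,0,0,0,0,0,0.6],[0,0,-0.05,0,0,0,0.6]]]}}

```text
t: 33.0
eef_pos: [535.7, 230.8, 119.6]
tcp_rot: [3.141, 0.002, -0.0]
ft_force: [-0.5, 0.3, -0.6]
opening: 0.587
grip_force: 0.0
```

Call:
{"api": "drive_tool", "payload": {"rows": [[[0,0,-0.15,0,0,0,0.6],[0,0,-0.15,0,0,0,0.6],[-0.05,0.15,0,0,0,0,0.6],[-0.05,0.22,0,0,0,0,0.6],[-0.05,0.22,0,0,0,0,0.6]]]}}

```text
t: 33.62
eef_pos: [498.1, 82.2, 195.8]
tcp_rot: [3.141, -0.001, 0.001]
ft_force: [1.0, -0.5, -0.3]
opening: 0.599
grip_force: 0.0
```

Call:
{"api": "drive_tool", "payload": {"rows": [[[-0.04,0.22,0,0,0,0,0.6],[-0.04,0.22,0,0,0,0,0.6],[-0.05,0.22,0,0,0,0,0.6],[-0.05,0.22,0,0,0,0,0.6],[-0.05,0.22,0,0,0,0,0.6]]]}}

```text
t: 34.25
eef_pos: [440.5, -193.3, 195.9]
tcp_rot: [3.141, -0.001, -0.0]
ft_force: [1.3, 1.0, -0.0]
opening: 0.599
grip_force: 0.0
```

Call:
{"api": "drive_tool", "payload": {"rows": [[[-0.06,0.22,0,0,0,0,0.6],[-0.05,0.182,0,0,0,0,0.6],[0,0,0,0,0,0,0.6],[0,0,0,0,0,0,0.6]]]}}

```text
t: 34.75
eef_pos: [413.4, -291.7, 195.3]
tcp_rot: [3.142, -0.0, -0.001]
ft_force: [-0.1, -0.3, -0.9]
opening: 0.596
grip_force: 0.0
```

```bash
python3 - <<'E'
from h import *
p=shot('wrist','w17.png');e=env.state()['eef_pos'];print(e)
m=cv2.inRange(cv2.cvtColor(p['color'],cv2.COLOR_BGR2HSV),(130,60,40),(170,255,255))
n,l,st,c=cv2.connectedComponentsWithStats(m)
for i in range(1,n):
    if st[i,4]>60: print(st[i].tolist(),c[i].round(1),ray(p,*c[i],55).round(1))
p=shot('top'); find(p,['microtube_1','vial_in','sleeve_1']); cv2.imwrite('pics/t17b.png',cv2.resize(p['color'][130:250,90:250],(800,600),interpolation=2))
E
```

```text
[ 413.5600405  -291.22654837  195.2583031 ]
[255, 181, 16, 16, 119] [262.1 188.4] [ 412.9 -293.4   55. ]
place_of microtube_1 0.61 [535. 232.  56.] px [142. 164.]
place_of vial_in 0.56 [465. 282.  41.] px [122. 192.]
place_of sleeve_1 0.6 [535. 236.  38.] px [142. 165.]
place_of sleeve_1 0.6 [468. 284.  40.] px [122. 191.]
place_of sleeve_1 0.55 [415. 215.  36.] px [148. 212.]
```

View pics/t17b.png

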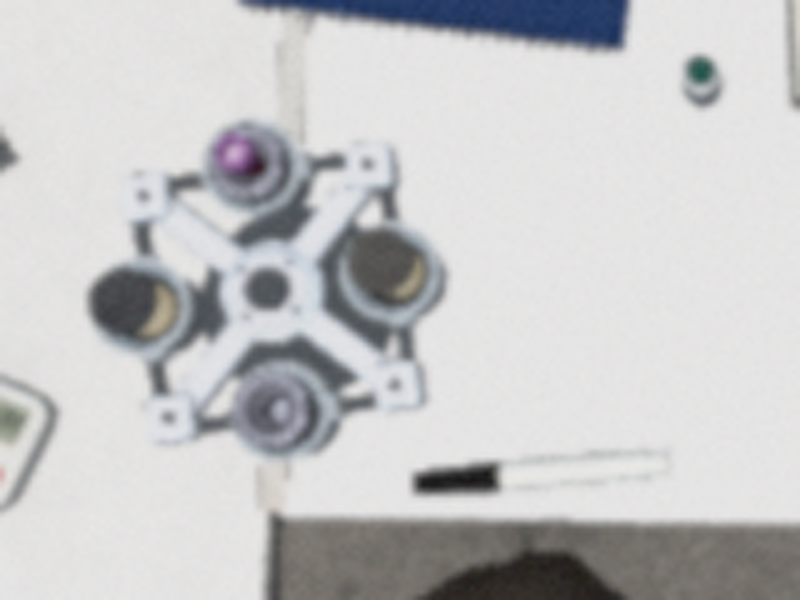

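The top view shows the tube in sleeve T (238,153), both vials in their buckets, and the empty sleeve at (280,410). Grasping the last tube.

Call:
{"api": "drive_tool", "payload": {"rows": [[[-0.001,0.004,0.2,0,0,0,0.5],[0,0,0.2,0,0,0,0.5],[0,0,0.11,0,0,0,0.5],[0,0,0.035,0,0,0,0.5],[0,0,0,0,0,0,0.5]]]}}

```text
t: 35.62
eef_pos: [413.5, -292.9, 58.9]
tcp_rot: [-3.142, 0.0, 0.0]
ft_force: [-0.5, 0.5, -0.2]
opening: 0.5
grip_force: 0.0
```

Call:
{"api": "drive_tool", "payload": {"rows": [[[0,0,0,0,0,0,0],[0,0,0,0,0,0,0],[0,0,0,0,0,0,0],[0,0,0,0,0,0,0],[0,0,0,0,0,0,0]]]}}

```text
t: 36.25
eef_pos: [413.3, -293.2, 58.9]
tcp_rot: [3.141, -0.0, -0.0]
ft_force: [-0.8, 0.1, 5.3]
opening: 0.176
grip_force: 30.0
```

Call:
{"api": "drive_tool", "payload": {"rows": [[[0,0,0,0,0,0,0],[0,0,0,0,0,0,0]]]}}

```text
t: 36.5
eef_pos: [413.4, -293.1, 58.9]
tcp_rot: [3.141, -0.0, -0.0]
ft_force: [-0.6, 0.5, 5.4]
opening: 0.179
grip_force: 30.0
```

Call:
{"api": "drive_tool", "payload": {"rows": [[[0,0,-0.15,0,0,0,0],[0,0,-0.2,0,0,0,0],[0,0,-0.2,0,0,0,0],[0.04,-0.15,0,0,0,0,0],[0.04,-0.22,0,0,0,0,0]]]}}

```text
t: 37.12
eef_pos: [433.4, -200.3, 196.6]
tcp_rot: [3.141, -0.001, -0.003]
ft_force: [0.6, -0.6, -0.1]
opening: 0.177
grip_force: 30.0
```

Call:
{"api": "drive_tool", "payload": {"rows": [[[0.04,-0.22,0,0,0,0,0],[0.04,-0.22,0,0,0,0,0],[0,-0.22,0,0,0,0,0],[0,-0.22,0,0,0,0,0],[0,-0.22,0,0,0,0,0]]]}}

```text
t: 37.75
eef_pos: [453.0, 76.2, 196.1]
tcp_rot: [3.141, -0.0, -0.0]
ft_force: [-0.2, 0.1, 0.0]
opening: 0.178
grip_force: 30.0
```

Call:
{"api": "drive_tool", "payload": {"rows": [[[-0.05,-0.22,0,0,0,0,0],[-0.06,-0.22,0,0,0,0,0],[-0.05,-0.11,0,0,0,0,0],[0,0,0,0,0,0,0],[0,0,0,0,0,0,0]]]}}

```text
t: 38.38
eef_pos: [413.5, 211.6, 196.0]
tcp_rot: [3.141, 0.0, -0.0]
ft_force: [0.3, -1.1, -0.6]
opening: 0.176
grip_force: 30.0
```

```bash
python3 - <<'E'
from h import *
p=shot('wrist','w18.png');e=env.state()['eef_pos'];print(e,env.state()['opening'],pix(p,[*e[:2],e[2]-5]))
print(circ(p,[413.5,212,84],19));print(pix(p,[413.4,212,84]))
cv2.imwrite('pics/w18b.png',cv2.resize(p['color'][120:300,130:380],(750,540)))
E
```

```text
[413.6690655  211.32631062 196.06204809] 0.1760610291986828 [260.85626548 242.20555002]
[(array([258.9, 195.1,  18.7]), array([413.3, 213. ,  84. ])), (array([261.1, 193.4,  21.4]), array([415. , 210.9,  84. ])), (array([258.1, 193.1,  19.2]), array([415.2, 213.7,  84. ]))]
[259.93312874 195.00572938]
```

View pics/w18b.png

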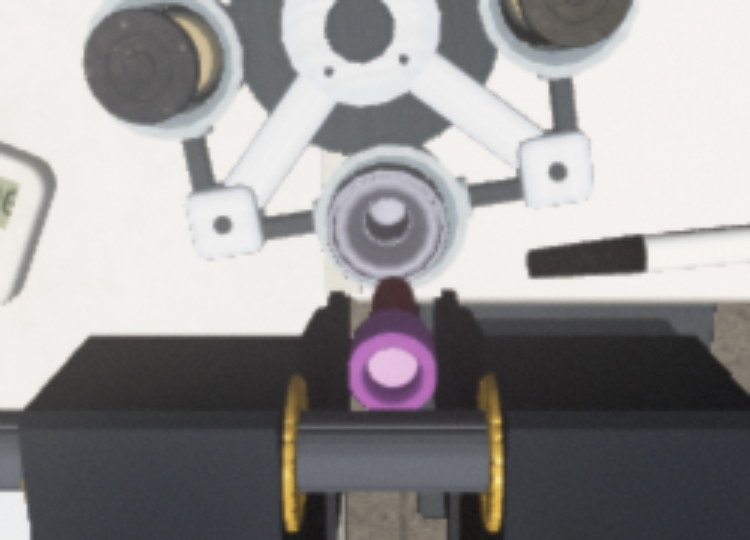

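The sleeve mouth is at crop (388,225), the same relative position as before. Lowering.

Call:
{"api": "drive_tool", "payload": {"rows": [[[0,-0.001,0.1,0,0,0,0],[0,0,0.1,0,0,0,0],[0,0,0.03,0,0,0,0],[0,0,0,0,0,0,0],[0,0,0,0,0,0,0]]]}}

```text
t: 39.05
eef_pos: [413.8, 212.2, 139.3]
tcp_rot: [-3.141, -0.001, -0.001]
ft_force: [-0.1, -0.1, -0.5]
opening: 0.176
grip_force: 30.0
```

Call:
{"api": "drive_tool", "payload": {"rows": [[[0,0,0.03,0,0,0,0],[0,0,0.03,0,0,0,0],[0,0,0.03,0,0,0,0],[0,0,0.02,0,0,0,0],[0,0,0,0,0,0,0]]]}}

```text
t: 39.67
eef_pos: [413.2, 212.2, 110.6]
tcp_rot: [3.141, 0.001, -0.0]
ft_force: [0.0, -0.2, 0.1]
opening: 0.177
grip_force: 30.0
```

Call:
{"api": "drive_tool", "payload": {"rows": [[[0,0,0.006,0,0,0,0],[0,0,0.006,0,0,0,0],[0,0,0.002,0,0,0,0],[0,0,0,0,0,0,0]]]}}

```text
t: 40.17
eef_pos: [413.4, 212.2, 107.6]
tcp_rot: [3.142, -0.0, -0.0]
ft_force: [0.1, -0.5, -0.6]
opening: 0.174
grip_force: 30.0
```

Call:
{"api": "drive_tool", "payload": {"rows": [[[0,0,0,0,0,0,0.6],[0,0,0,0,0,0,0.6],[0,0,0,0,0,0,0.6],[0,0,0,0,0,0,0.6],[0,0,-0.05,0,0,0,0.6]]]}}

```text
t: 40.8
eef_pos: [413.0, 212.1, 120.0]
tcp_rot: [3.141, 0.002, -0.0]
ft_force: [0.3, 0.4, 1.0]
opening: 0.588
grip_force: 0.0
```

Call:
{"api": "drive_tool", "payload": {"rows": [[[0,0,-0.15,0,0,0,0.6],[0,0,-0.2,0,0,0,0.6],[0,0,-0.05,0,0,0,0.6],[0,0,0,0,0,0,0.6],[0,0,0,0,0,0,0.6]]]}}

```text
t: 41.42
eef_pos: [412.9, 212.1, 219.1]
tcp_rot: [3.141, 0.002, -0.0]
ft_force: [-0.1, 0.5, -0.5]
opening: 0.599
grip_force: 0.0
```

```bash
python3 - <<'E'
from h import *
p=shot('wrist');print(env.state()['eef_pos']); a=cv2.resize(p['color'][40:290,100:400],(400,333))
find(p,['microtube_1','vial_in','sleeve_1'])
p=shot('scene'); b=cv2.resize(p['color'][190:290,120:240],(400,333),interpolation=2)
cv2.imwrite('pics/f.png',np.hstack([a,b]))
E
```

```text
[412.86546247 212.09156938 219.00099271]
place_of microtube_1 0.69 [537. 233.  57.] px [239.  60.]
place_of microtube_1 0.57 [415. 214.  52.] px [259. 181.]
place_of microtube_1 0.36 [464. 282.  41.] px [196. 135.]
place_of vial_in 0.94 [461. 283.  43.] px [196. 138.]
place_of sleeve_1 0.73 [536. 233.  40.] px [240.  64.]
place_of sleeve_1 0.66 [412. 215.  39.] px [258. 180.]
```

View pics/f.png

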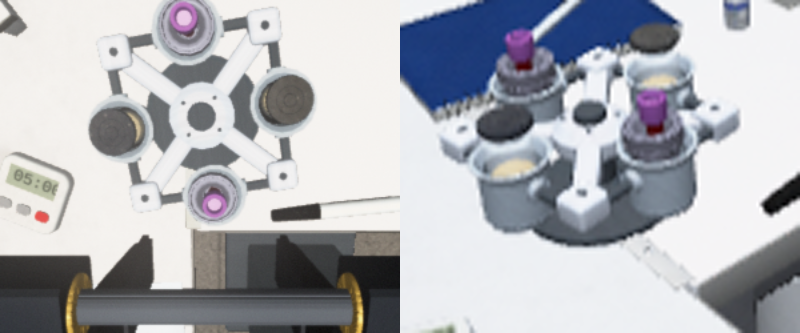

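Both views show the vials opposite each other and the tubes upright in their sleeves across the rotor, with the gripper clear.

```bash
python3 -c "
from cell import env
print(env.job_done())"
```

```text
the job is handed in; nothing more can be done
None
```

The rotor is loaded and handed in at about 42 s: the loose vial stands opposite the one already there, and a sleeve with a micro tube stands in each of the other two buckets, all upright and released in the final camera views; no verdict came back.

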